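Draw the parts tray out from under the wire rack with a hook

ROBOT

A 7-joint arm with a two-finger parallel gripper is mounted at the origin on a cart in front of the work surface, level with it; the furniture and walls round the work are solid. World frame = base frame: x ahead of the robot, y to its left, z up, the work surface at z = 0. Lengths are in m, angles in rad, forces in N, time in s.
With the tool pointing down it reaches from about 0.4 to 0.85 m from the base axis. Payload 4.5 kg.
Tool frame: the origin (TCP) lies between the finger pads; the fingertips stand 17 mm ahead of it and the grasp point (between the pads) lies 2 mm behind it; z points along the fingers, y is the line along which they close (so a half turn about z gives the same grasp; the last joint's range is limited). The gripper opens to 85 mm and grips with 20 to 120 N. Pads are 22 mm wide; open, the fingers measure 114 mm over their backs; the gripper's body (76 mm by 85 mm) begins 54 mm behind the grasp point. The pads swing forward as they close: fully open they stand 13 mm farther back than shut.
Start: joints at [1.243, 0.689, -0.195, 1.565, 0.157, 0.902, -0.215], TCP at [0.221, -0.585, 0.248] pointing down, gripper open.
Joint ranges: [-3.01, 3.01], [-0.46, 2.08], [-1.47, 1.51], [0.13, 2.56], [-1, 4.14], [0.04, 2.09], [-2.66, 2.66]. Speed limits (rad/s): [2.57, 2.57, 3.14, 3.14, 3.14, 3.14, 3.14].

INTERFACE

Orientations are given as a rotation vector (axis times angle).
In Python, from rig import arm gives the robot as it stands.
- The arm moves only by the shell command python3 -m inch 'ROWS'. ROWS is JSON, a list of rows, each a list of 7 numbers: the opening, from 0 (shut) to 1 (fully open), then the shift along the tool's x, y, z in cm, then the turn, a rotation vector about the tool's x, y, z in rad. In form: [[jaw, dx, dy, dz, rx, ry, rz], ...]. A call has 1 to 5 rows; each row is the pose to reach, as a shift and turn from the pose commanded when the call began, along the tool's axes at that moment; what a row does not reach only later rows make up. A row lasts 1/10 s, in which the tool goes at most 50 mm and 8.59 degrees, less where a joint would pass 70% of its speed; a pose out of reach is approached as far as the arm can. A call with a gripper value outside its range is refused whole. The fingers move at their own pace and stop on an object; the grip force is fixed at half the most. Time passes only in rows, so rows that repeat a pose let the fingers close. It gives the time, the measured TCP pose, the force, the opening and the grip force at its end, in the units of the state.
- arm.state(): the state, without advancing time (a new reading comes with each control period).
- arm.read_camera(name): name is "scene" or "top" or "wrist"; returns a dict with "pixels" (420x560x3 uint8, red, green, blue), "range_z" (420x560 float32, m along the optical axis (not along the pixel's ray), 0 where there is no reading), "mtx" (3x3 intrinsics, pixels), "world_from_camera" (4x4, takes a point from camera to world coordinates). Camera axes: x right, y up, looking along -z (the intrinsics and any distortion apply to the point x, -y, -z); pixel columns grow to the right and rows downward; lengths in m; the calibration is good to about 2 mm. The wrist camera is an equidistant fisheye: a pixel r from the principal point sees the ray r / f radians off the axis. A picture is of the moment at which its call begins.
- arm.job_done(): hands the job in; it is judged then, once.
Trained networks look in a picture, given as the dict that the camera call returned (one of the last four; its "shot" number tells which), for a name from the list of things; names that differ only in an ending like _2 or _b are one class to them, and where a whole thing is asked for, a point or a joint stands for the part that bears it (a point fixed in the world has none). Each returns a list of dicts, best first, with "conf" (0 to 1); they miss things now and then, are a little off and sometimes report something else, mostly with a low value. They report only what shows in the picture. A call takes as long as a camera call. They do not tell look-alikes from the thing itself.
- arm.search_frame(picture, label): "at" ([x, y, z] in m, in world coordinates, good to about 4 mm: the middle of the surface that is visible of it).
The state is a dict: "time": time; "joint_positions": joint angles; "joint_vel": joint speeds; "tau": joint torques, N m; "eef_pos": TCP position; "tcp_rot": TCP orientation; "force": force on the tool from outside, world axes, zero at the start; "moment": the same for the moment, N m; "grip_width": finger opening in m; "grip_force": force on a finger pad.
Only numpy, scipy, OpenCV 4.12 (cv2) and the standard library are available. Lean on these libraries where they do the work, as an engineer would, in place of code of your own. Each camera call takes 0.05 s, during which the arm holds its last target. There are 200 camera calls.

TASK

The shallow parts tray has been pushed under the low wire rack, too far in for the gripper. Take the wooden-handled hook, drop its tip inside the tray behind the rim nearest the rack's open end, and drag the tray out through that end until all of it is clear of the rack, its sprocket and bearing still in it; move the tray with the hook only and disturb nothing else. Then gently put the hook down on the bench, touching neither tray nor rack.

Things in the scene. Friction and masses are not known exactly. Their poses are not given: they have to be found in the camera images.
- rack: fixed low rack of steel wire on four legs, 280 long (its x) x 240 wide (its y) x 125 high; origin on the bench under its centre; the lowest cross wires of its top are 115 above the bench; the open end (no wire between the two legs, 214 wide between the feet) is at its -x side, x = -140, which looks to about the robot's right (world -y); the long sides and the far end have a wire 45 above the bench
- rack_mouth (a point): middle of the rack's open end, on the bench (same axes as the rack)
- tray: shallow open blue tray, 203 long (x) x 103 wide (y) x 30 high, walls 4 thick, floor 3 thick, about 0.25 kg; loose, standing on the bench under the rack with its long axis roughly along the rack's, front wall 35 to 75 mm inside the open end; origin at the centre of its underside; +x points into the rack at the start
- tray_near_rim (a point): top of the tray's front wall, at the middle of its thickness and width: the rim nearest the rack's open end, 30 above the bench, to be hooked from inside; the tray's floor is bare for 40 mm behind it
- tray_far_left (a point): the tray's far left top corner (tray x = 102, y = 52)
- tray_far_right (a point): the tray's far right top corner (tray x = 102, y = -52)
- sprocket: loose steel sprocket lying flat in the tray, 67 across, 8 thick; origin at the centre of its underside
- bearing: loose ball bearing lying flat in the tray's far part, 34 across, 9 thick; origin at the centre of its underside
- hook: loose draw hook, 0.15 kg, standing on the bench on its handle's flat underside and its tip: wooden handle 96 long (x) x 24 wide (y) x 44 high, then a round steel rod of 8 mm diameter, its axis 36 above the underside, running on to x = 198 from the handle's centre, where it is bent straight down with its rounded end level with the handle's underside. Origin under the handle's centre; +x points to the tip, z up. Its centre of mass is about 31 mm ahead of the handle's centre
- hook_grip (a point): centre of the hook's wooden handle, 22 above its underside; the handle is grasped across its 24 mm width
- hook_tip (a point): lower end of the hook's tip, 198 ahead of the handle's centre, level with the handle's underside
- brown_can: brown tin, 66 across, 81 high, standing at the back of the bench; origin at the centre of its underside; bystander
- tape_measure: green tape measure, 54 x 84 x 31, lying beyond the free part of the bench, away from the robot; origin on its underside; bystander
- tape_roll: roll of black tape, 62 across, 19 high, lying beyond the free part of the bench, away from the robot; origin at the centre of its underside; bystander
There are look-alikes about, which are no part of the job. Several things have the shape of the sprocket; the one meant has the colours described above.

How it is judged:
By the outcome, as a careful person would: the job done as asked, in the order asked, and still so for the second after the job is handed in, with the robot touching nothing.
It also fails if it takes over 59 s, if anything falls off the work surface, if the arm or the gripper's body presses on something with over 40 N, if the wrist force passes 120 N, or if a joint passes its speed limit or range.

## Working session

There is one attempt and no reset: what is moved stays moved. The work goes in short steps, Python scripts to look and compute and a shell command to move; the robot and the scene stay as the last step left them, time stands still between calls to the robot, and variables do not carry over. Pictures are saved under pics/ and viewed, at most 10 in all, crops included, and the job is handed in when it is done.

```bash
mkdir -p pics; ls; cat > h.py <<'E'
import numpy as np,cv2
from rig import arm
from scipy.spatial.transform import Rotation as R
def cloud(p):
    K=np.array(p["mtx"]);z=p["range_z"];v,u=np.mgrid[0:z.shape[0],0:z.shape[1]]
    x=(u-K[0,2])/K[0,0]*z;y=(v-K[1,2])/K[1,1]*z
    P=np.stack([x,-y,-z,np.ones_like(z)],-1)@np.array(p["world_from_camera"]).T
    P[z==0]=np.nan
    return P[...,:3]
def save(p,n): cv2.imwrite("pics/"+n,p["pixels"][...,::-1])
E
python3 - <<'E'
from h import *
s=arm.state();print({k:np.round(s[k],3).tolist() for k in("time","eef_pos","tcp_rot","force","grip_width")})
for n in("scene","top"):
    p=arm.read_camera(n);save(p,n+"0.png");np.save(n+"0.npy",cloud(p));print(n,[k for k in p])
    for l in("rack","tray","tray_near_rim","tray_far_left","tray_far_right","sprocket","bearing","hook","hook_grip","hook_tip","brown_can","tape_measure","tape_roll"):
        print(l,[(np.round(d["at"],3).tolist(),round(d["conf"],2)) for d in arm.search_frame(p,l)][:4])
E
```

```text
pics
{'time': 0.0, 'eef_pos': [0.221, -0.584, 0.247], 'tcp_rot': [-3.088, -0.565, 0.001], 'force': [0.548, 0.106, 0.515], 'grip_width': 0.085}
scene ['pixels', 'range_z', 'mtx', 'world_from_camera', 'shot']
rack [([0.485, 0.348, 0.12], 0.87), ([0.497, 0.353, 0.006], 0.65)]
tray [([0.5, 0.348, 0.004], 0.74)]
tray_near_rim [([0.499, 0.347, 0.005], 0.66), ([0.705, -0.167, 0.022], 0.35)]
tray_far_left [([0.5, 0.353, 0.005], 0.92)]
tray_far_right [([0.499, 0.346, 0.01], 0.63)]
sprocket [([0.359, 0.12, 0.008], 0.76), ([0.384, -0.002, 0.008], 0.63), ([0.503, 0.343, 0.01], 0.44)]
bearing []
hook [([0.465, -0.31, 0.038], 0.89)]
hook_grip [([0.466, -0.311, 0.04], 0.52)]
hook_tip [([0.47, -0.309, 0.042], 0.87)]
brown_can [([0.717, 0.082, 0.066], 0.84)]
tape_measure [([0.69, -0.056, 0.032], 0.69)]
tape_roll [([0.705, -0.166, 0.023], 0.72)]
top ['pixels', 'range_z', 'mtx', 'world_from_camera', 'shot']
rack [([0.51, 0.336, 0.123], 0.88)]
tray [([0.492, 0.345, -0.002], 0.94)]
tray_near_rim [([0.492, 0.354, 0.008], 0.56), ([0.713, 0.09, 0.076], 0.42)]
tray_far_left [([0.491, 0.351, 0.0], 0.61)]
tray_far_right [([0.492, 0.351, 0.005], 0.93)]
sprocket [([0.383, -0.006, 0.012], 0.48)]
bearing [([0.485, 0.423, 0.014], 0.4)]
hook [([0.476, -0.31, 0.045], 0.63)]
hook_grip [([0.476, -0.315, 0.037], 0.88)]
hook_tip [([0.478, -0.308, 0.032], 0.82), ([0.486, 0.421, 0.011], 0.75)]
brown_can [([0.714, 0.096, 0.08], 0.4)]
tape_measure []
tape_roll []
```

View pics/scene0.png

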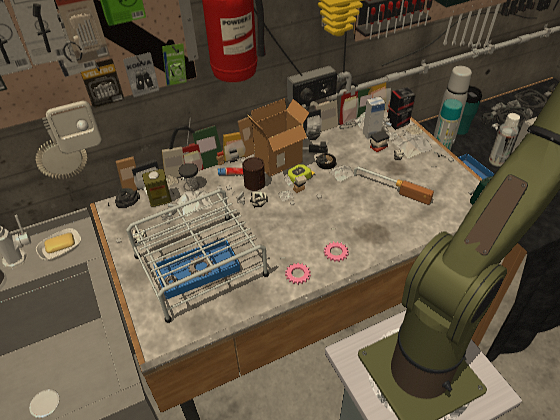

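View pics/top0.png

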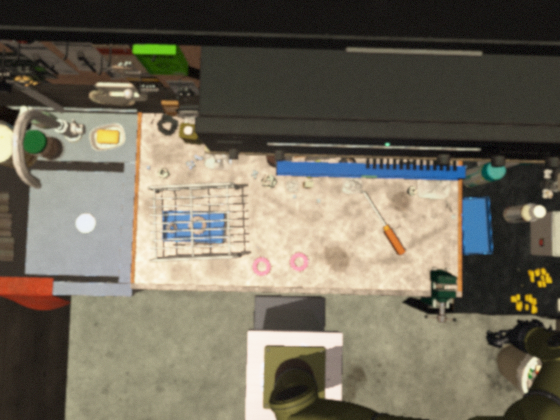

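The scene view shows the rack over the blue tray at about (200,260). The hook's handle is at (415,190) and its tip near (352,170). Three things have the sprocket's shape: two pink ones on the bench at scene (298,272) and (336,251), and a grey one inside the tray near (200,258), top view (198,226). The steel one in the tray fits the description. I'll measure, and confirm it in an enlarged crop.

```bash
python3 - <<'E'
from h import *
A=[]
for n in("scene","top"):
    im=cv2.imread(f"pics/{n}0.png");C=np.load(n+"0.npy");hsv=cv2.cvtColor(im,cv2.COLOR_BGR2HSV)
    x,y,z=C[...,0],C[...,1],C[...,2]
    org=(hsv[...,0]<18)&(hsv[...,1]>130)&(z>.02)&(z<.06)&(y<-.2)&(y>-.45)&(x<.62)&(x>.35)
    top=org&(z>.037)
    for nm,m in(("handle",org),("top",top)):
        P=C[m];print(n,nm,len(P),P.mean(0).round(3),cv2.minAreaRect((P[:,:2]*1000).astype(np.float32)))
    rod=(z>.02)&(z<.05)&(y<-.12)&(y>-.45)&(x<.68)&(x>.45)&~org
    P=C[rod];print("rod",len(P)); 
    if len(P)>5: print(cv2.fitLine((P[:,:2]*1000).astype(np.float32),cv2.DIST_HUBER,0,.01,.01).ravel(), P[P[:,0].argsort()][::max(1,len(P)//12)].round(3).tolist())
    blue=(hsv[...,0]>95)&(hsv[...,0]<125)&(hsv[...,1]>110)&(z<.045)&(z>-.02)&(x>.35)&(x<.65)&(y>.15)&(y<.55)
    P=C[blue];print("tray",len(P),cv2.minAreaRect((P[:,:2]*1000).astype(np.float32)))
    P=C[blue&(z>.022)];print("trayrim",len(P),cv2.minAreaRect((P[:,:2]*1000).astype(np.float32)))
    rk=(z>.105)&(z<.135)&(x>.3)&(x<.7)&(y>.1)&(y<.6)
    P=C[rk];print("rack",len(P),cv2.minAreaRect((P[:,:2]*1000).astype(np.float32)),P[:,2].max())
im=cv2.imread("pics/top0.png")
a=cv2.resize(im[170:280,140:260],None,fx=3.3,fy=3.3,interpolation=cv2.INTER_CUBIC)
im=cv2.imread("pics/scene0.png")
b=cv2.resize(im[190:320,120:275],None,fx=2.55,fy=2.79,interpolation=cv2.INTER_CUBIC)[:363]
h=max(a.shape[0],b.shape[0]);o=np.zeros((h,800,3),np.uint8);o[:a.shape[0],:a.shape[1]]=a;b=b[:,:800-a.shape[1]];o[:b.shape[0],a.shape[1]:a.shape[1]+b.shape[1]]=b
cv2.imwrite("pics/crop1.png",o)
E
```

```text
scene handle 357 [ 0.456 -0.317  0.038] ((465.20819091796875, -315.5643005371094), (108.43132781982422, 27.575544357299805), 34.90154266357422)
scene top 222 [ 0.458 -0.319  0.044] ((465.5233459472656, -315.8816833496094), (108.84269714355469, 26.274356842041016), 32.86052322387695)
rod 477
[ 1.231013e-01 -9.923941e-01  6.400428e+02 -3.621906e+02] [[0.452, -0.339, 0.045], [0.51, -0.285, 0.044], [0.545, -0.268, 0.034], [0.583, -0.241, 0.044], [0.619, -0.218, 0.041], [0.628, -0.369, 0.033], [0.638, -0.18, 0.024], [0.642, -0.375, 0.033], [0.647, -0.44, 0.035], [0.651, -0.435, 0.021], [0.655, -0.45, 0.038], [0.66, -0.423, 0.031], [0.669, -0.44, 0.036]]
tray 1620 ((501.1692810058594, 341.73089599609375), (235.0727996826172, 268.1434326171875), 5.260488986968994)
trayrim 379 ((492.4240417480469, 351.7286376953125), (202.1574249267578, 107.62487030029297), 89.79899597167969)
rack 2629 ((505.8121643066406, 339.52496337890625), (245.1732177734375, 278.65985107421875), 4.1312947273254395) 0.13349034816353544
top handle 228 [ 0.458 -0.319  0.041] ((462.8228759765625, -318.0387878417969), (106.5
[... 151 characters left out ...]
23.563053131103516), 33.67359924316406)
rod 369
[ 1.4381690e-01 -9.8960429e-01  6.3608136e+02 -3.6482370e+02] [[0.458, -0.335, 0.041], [0.516, -0.283, 0.037], [0.549, -0.266, 0.032], [0.585, -0.241, 0.038], [0.614, -0.224, 0.038], [0.626, -0.376, 0.034], [0.635, -0.202, 0.032], [0.64, -0.375, 0.023], [0.644, -0.431, 0.029], [0.648, -0.431, 0.029], [0.651, -0.162, 0.023], [0.657, -0.425, 0.037], [0.664, -0.446, 0.034]]
tray 340 ((486.1981506347656, 349.6173095703125), (84.90167999267578, 188.47340393066406), 1.1449894905090332)
trayrim 0 ((0.0, 0.0), (0.0, 0.0), 0.0)
rack 1737 ((501.92431640625, 337.4495849609375), (240.2843475341797, 280.4802551269531), 4.000051975250244) 0.13499156599609852
```

View pics/crop1.png

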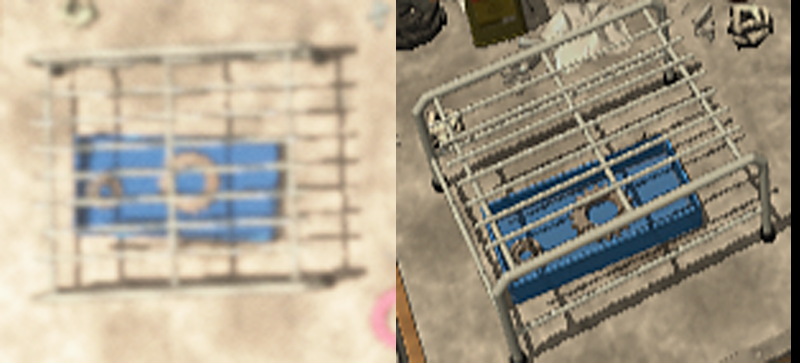

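The crop confirms it: the steel sprocket lies mid-tray and the bearing is in the far part, both in the blue tray. The two pink ones on the bench are look-alikes and only obstacles. The handle centre is at about (0.4635,-0.317), with the hook's axis at about 32°. Next I work out the moves.

```bash
cat >> h.py <<'E'
def go(x,y,z,yawdeg,st=None):
    s=st or arm.state();R0=R.from_rotvec(s["tcp_rot"]);p=np.array(s["eef_pos"])
    d=R0.inv().apply(np.array([x,y,z])-p)*100
    Rt=R.from_euler("z",yawdeg,degrees=True)*R.from_rotvec([np.pi,0,0])
    print("t",round(s["time"],2),"pos",p.round(4),"yaw",np.degrees(np.arctan2(*R0.as_matrix()[[1,0],0])).round(2),"F",np.round(s["force"],1),"w",round(s["grip_width"],4),"row d",d.round(2),"r",(R0.inv()*Rt).as_rotvec().round(3))
E
python3 -c "
from h import *
go(.4635,-.317,.12,32)"
```

```text
t 1.4 pos [ 0.2213 -0.5845  0.2483] yaw 20.73 F [0.2 1.  0.6] w 0.0851 row d [ 32.13 -16.45  12.83] r [ 0.     0.    -0.197]
```

```bash
python3 -m inch '[[1,4,-2,1.5,0,0,-0.05],[1,8,-4,3,0,0,-0.1],[1,12,-6,4.5,0,0,-0.15],[1,16,-8,6,0,0,-0.197],[1,20,-10,7.5,0,0,-0.197]]' && python3 -c "
from h import *
go(.4635,-.317,.12,32)"
```

```text
time: 1.9
eef_pos: [0.374, -0.4191, 0.173]
tcp_rot: [3.019, 0.867, 0.001]
force: [1.6, -0.2, 1.3]
grip_width: 0.0852
grip_force: 0.0
t 1.9 pos [ 0.374  -0.4191  0.173 ] yaw 32.05 F [ 1.6 -0.2  1.3] w 0.0852 row d [13.   -3.91  5.3 ] r [ 0.001 -0.     0.001]
```

```bash
python3 -m inch '[[1,4,-1.3,1.8,0,0,0],[1,8,-2.6,3.5,0,0,0],[1,13,-3.9,5.3,0,0,0],[1,13,-3.9,5.3,0,0,0]]' && python3 - <<'E'
from h import *
go(.4635,-.317,.020,32)
p=arm.read_camera("wrist");save(p,"w1.png");print(np.array(p["mtx"]).round(1).tolist())
for l in("hook_grip","hook_tip","hook"): print(l,[(np.round(d["at"],3).tolist(),round(d["conf"],2)) for d in arm.search_frame(p,l)][:3])
p=arm.read_camera("scene")
for l in("hook_grip","hook_tip"): print(l,[(np.round(d["at"],3).tolist(),round(d["conf"],2)) for d in arm.search_frame(p,l)][:3])
E
```

```text
time: 2.3
eef_pos: [0.4681, -0.3102, 0.1188]
tcp_rot: [-3.01, -0.883, -0.007]
force: [-0.3, -0.3, 0.9]
grip_width: 0.0853
grip_force: 0.0
t 2.3 pos [ 0.4681 -0.3102  0.1188] yaw 32.69 F [-0.3 -0.3  0.9] w 0.0853 row d [-0.8   0.36  9.87] r [-0.003 -0.006  0.012]
[[325.2, 0.0, 283.5], [0.0, 325.2, 205.6], [0.0, 0.0, 1.0]]
hook_grip [([0.485, -0.304, 0.041], 0.68)]
hook_tip [([0.489, -0.303, 0.042], 0.83)]
hook [([0.486, -0.306, 0.043], 0.86)]
hook_grip [([0.468, -0.311, 0.037], 0.78), ([0.501, 0.346, 0.006], 0.74), ([0.719, 0.081, 0.064], 0.41)]
hook_tip [([0.466, -0.31, 0.041], 0.68)]
```

View pics/w1.png

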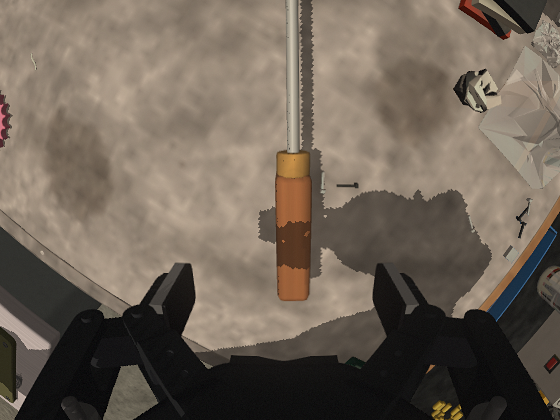

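The wrist view shows the handle between the open fingers, from (293,152) to (293,300), with the rod running straight up the picture. I'll compute its position with the fisheye model.

```bash
cat >> h.py <<'E'
def wcloud(p):
    K=np.array(p["mtx"]);z=p["range_z"];v,u=np.mgrid[0:z.shape[0],0:z.shape[1]]
    a=(u-K[0,2])/K[0,0];b=(v-K[1,2])/K[1,1];r=np.hypot(a,b)+1e-9;t=np.tan(np.minimum(r,1.5))/r
    P=np.stack([a*t*z,-b*t*z,-z,np.ones_like(z)],-1)@np.array(p["world_from_camera"]).T
    P[z==0]=np.nan
    return P[...,:3]
E
python3 - <<'E'
from h import *
p=arm.read_camera("wrist");C=wcloud(p);hsv=cv2.cvtColor(p["pixels"],cv2.COLOR_RGB2HSV)
x,y,z=C[...,0],C[...,1],C[...,2]
m=np.zeros(z.shape,bool);m[145:306,270:316]=1
h=m&(z>.03)&(z<.055)&(hsv[...,1]>110)&(hsv[...,0]<22)
P=C[h];print(len(P),np.median(P[:,2]),cv2.minAreaRect((P[:,:2]*1000).astype(np.float32)))
m[:]=0;m[0:140,280:305]=1
P=C[m&(z>.025)&(z<.055)];print("rod",len(P),np.median(P[:,2]),cv2.fitLine((P[:,:2]*1000).astype(np.float32),cv2.DIST_HUBER,0,.01,.01).ravel())
print(P[P[:,0].argmax()])
E
```

```text
4612 0.043010329512414305 ((463.8548889160156, -318.97320556640625), (102.40555572509766, 23.210981369018555), 32.835609436035156)
rod 1326 0.038844649169821846 [ 8.3823973e-01  5.4530185e-01  5.4546906e+02 -2.6697922e+02]
[ 0.58763929 -0.24206543  0.03717004]
```

```bash
python3 -c "
from h import *
go(.4639,-.319,.022,33)"
```

```text
t 2.7 pos [ 0.4615 -0.32    0.1207] yaw 31.85 F [ 0.2 -0.6 -0.1] w 0.085 row d [0.26 0.04 9.87] r [ 0.001  0.001 -0.02 ]
```

```bash
python3 -m inch '[[1,0.2,0,2.5,0,0,-0.02],[1,0.2,0,5,0,0,-0.02],[1,0.2,0,7.5,0,0,-0.02],[1,0.2,0,9,0,0,-0.02],[1,0.2,0,9.8,0,0,-0.02]]' && python3 -m inch '[[1,0,0,0,0,0,0],[1,0,0,0,0,0,0]]' && python3 -m inch '[[0,0,0,0,0,0,0],[0,0,0,0,0,0,0],[0,0,0,0,0,0,0],[0,0,0,0,0,0,0],[0,0,0,0,0,0,0]]'&& python3 -c "
from h import *
go(.4639,-.319,.12,33)"
```

```text
time: 3.2
eef_pos: [0.4633, -0.3176, 0.0213]
tcp_rot: [-3.011, -0.895, 0.002]
force: [-0.0, 0.6, 0.1]
grip_width: 0.0854
grip_force: 0.0
time: 3.4
eef_pos: [0.4646, -0.3177, 0.023]
tcp_rot: [3.01, 0.896, 0.001]
force: [-0.3, 0.8, 0.4]
grip_width: 0.0855
grip_force: 0.0
time: 3.9
eef_pos: [0.4646, -0.3175, 0.0228]
tcp_rot: [3.01, 0.896, 0.001]
force: [-0.1, -0.8, 4.2]
grip_width: 0.0232
grip_force: 59.5
t 3.9 pos [ 0.4646 -0.3175  0.0228] yaw 33.15 F [-0.1 -0.8  4.2] w 0.0232 row d [-0.13  0.1  -9.72] r [ 0.001 -0.     0.003]
```

```bash
python3 -m inch '[[0,0,0,-0.5,0,0,0],[0,0,0,-2,0,0,0],[0,0,0,-4,0,0,0],[0,0,0,-6,0,0,0],[0,0,0,-8,0,0,0]]' && python3 - <<'E'
from h import *
p=arm.read_camera("scene");save(p,"s2.png");np.save("s2.npy",cloud(p))
q=arm.read_camera("top");save(q,"t2.png")
import pickle;pickle.dump((p,q),open("pq.pkl","wb"))
go(.495,-.07,.10,89)
E
```

```text
time: 4.4
eef_pos: [0.4639, -0.3171, 0.1039]
tcp_rot: [3.011, 0.897, -0.0]
force: [-0.5, -0.3, -1.1]
grip_width: 0.0233
grip_force: 58.9
t 4.5 pos [ 0.4656 -0.3181  0.1054] yaw 33.15 F [ 0.2  0.3 -1.3] w 0.0234 row d [ 16.03 -19.17   0.49] r [ 0.006  0.    -0.975]
```

```bash
cat > fit.py <<'E'
from h import *
import pickle
from scipy.optimize import minimize
def proj(p,P):
    K=np.array(p["mtx"]);T=np.linalg.inv(np.array(p["world_from_camera"]));c=P@T[:3,:3].T+T[:3,3]
    return np.c_[K[0,0]*c[:,0]/-c[:,2]+K[0,2],K[1,1]*-c[:,1]/-c[:,2]+K[1,2]]
B=np.array([[a,b,c] for a in(-.1015,.1015) for b in(-.0515,.0515) for c in(0,.03)])
def world(q): return R.from_euler("z",q[2]).apply(B)+[q[0],q[1],0]
def bmask(p,roi):
    h=cv2.cvtColor(p["pixels"],cv2.COLOR_RGB2HSV);m=((h[...,0]>95)&(h[...,0]<125)&(h[...,1]>90)).astype(np.uint8)*255
    o=np.zeros_like(m);u0,u1,v0,v1=roi;o[v0:v1,u0:u1]=m[v0:v1,u0:u1]
    return cv2.morphologyEx(o,cv2.MORPH_CLOSE,np.ones((11,11)))
def cost(q,ps,ms):
    t=0
    for p,m in zip(ps,ms):
        pts=cv2.convexHull((proj(p,world(q))*16).astype(np.int32));r=np.zeros_like(m);cv2.fillConvexPoly(r,pts,255,cv2.LINE_AA,4)
        t+=np.abs(r.astype(float)-m).sum()/m.astype(float).sum()
    return t
def fit(ps,rois,q0):
    ms=[bmask(p,r) for p,r in zip(ps,rois)];best=None
    for dy in(-.05,0,.05):
        s=np.array([q0[0],q0[1],q0[2]+dy]);S=np.vstack([s,s+[.012,0,0],s+[0,.012,0],s+[0,0,.06]])
        o=minimize(cost,s,(ps,ms),method="Nelder-Mead",options=dict(initial_simplex=S,xatol=1e-4,fatol=1e-4))
        if best is None or o.fun<best.fun: best=o
    return best.x,best.fun
E
python3 - <<'E'
from fit import *
p,q=pickle.load(open("pq.pkl","rb"))
rs,rt=(145,265,215,310),(155,240,200,255)
for n,a,b in(("both",[p,q],[rs,rt]),("scene",[p],[rs]),("top",[q],[rt])):
    x,f=fit(a,b,[.492,.35,1.55]);d=R.from_euler("z",x[2]).apply([-.1015,0,0]);print(n,x.round(4),np.degrees(x[2]).round(1),"cost",round(f,3),"front mid",(x[:2]+d[:2]).round(4))
C=np.load("s2.npy");x,y,z=C[...,0],C[...,1],C[...,2]
m=(z>.09)&(z<.16)&(x>.5)&(x<.66)&(y>-.3)&(y<-.17);P=C[m]
print("rod",len(P),P[P[:,0].argsort()][::8].round(3).tolist())
for k in([.514,.198,.12],):
    print(proj(p,np.array([k])),proj(q,np.array([k])))
E
```

```text
both [0.495  0.3519 1.5453] 88.5 cost 1.024 front mid [0.4924 0.2504]
scene [0.4958 0.3507 1.5664] 89.7 cost 0.094 front mid [0.4954 0.2492]
top [0.4868 0.3508 1.5318] 87.8 cost 0.926 front mid [0.4828 0.2494]
rod 173 [[0.501, -0.299, 0.123], [0.502, -0.28, 0.119], [0.504, -0.284, 0.123], [0.508, -0.297, 0.126], [0.515, -0.285, 0.122], [0.521, -0.276, 0.121], [0.527, -0.266, 0.123], [0.536, -0.272, 0.122], [0.542, -0.263, 0.117], [0.549, -0.261, 0.121], [0.556, -0.255, 0.122], [0.563, -0.245, 0.127], [0.574, -0.249, 0.122], [0.579, -0.243, 0.12], [0.586, -0.24, 0.12], [0.594, -0.228, 0.122], [0.6, -0.225, 0.122], [0.608, -0.216, 0.12], [0.614, -0.223, 0.121], [0.621, -0.214, 0.115], [0.624, -0.21, 0.107], [0.627, -0.21, 0.097]]
[[244.86001665 215.54309211]] [[236.08246538 218.92232844]]
```

```bash
python3 -m inch '[[0,3,-3.5,0.5,0,0,-0.14],[0,6,-7,0.5,0,0,-0.28],[0,9,-11,0.5,0,0,-0.42],[0,12,-15,0.5,0,0,-0.56],[0,16,-19,0.5,0,0,-0.7]]' && python3 -c "
from h import *
go(.495,-.07,.07,89)"
```

```text
time: 5.0
eef_pos: [0.4912, -0.0753, 0.097]
tcp_rot: [-2.515, -1.881, 0.004]
force: [1.1, 0.7, -2.2]
grip_width: 0.0235
grip_force: 59.1
t 5.0 pos [ 0.4912 -0.0753  0.097 ] yaw 73.58 F [ 1.1  0.7 -2.2] w 0.0235 row d [0.62 0.22 2.69] r [-0.003  0.001 -0.269]
```

```bash
python3 -m inch '[[0,0.3,0,0.7,0,0,-0.14],[0,0.5,0.1,1.5,0,0,-0.278],[0,0.5,0.1,2.7,0,0,-0.278],[0,0.5,0.1,2.7,0,0,-0.278]]' && python3 - <<'E'
from h import *
p=arm.read_camera("scene");save(p,"s3.png");C=cloud(p)
q=arm.read_camera("wrist");save(q,"w3.png")
x,y,z=C[...,0],C[...,1],C[...,2]
m=(z>.02)&(z<.13)&(x>.46)&(x<.53)&(y>-.02)&(y<.17);P=C[m]
print("rod",len(P),P[P[:,1].argsort()][::10].round(3).tolist())
W=wcloud(q);x,y,z=W[...,0],W[...,1],W[...,2]
m=(z>.06)&(z<.11)&(x>.47)&(x<.52)&(y>-.0)&(y<.17);P=W[m]
print("wrod",len(P),cv2.fitLine((P[:,:2]*1000).astype(np.float32),cv2.DIST_HUBER,0,.01,.01).ravel(),P[P[:,1].argsort()][::150].round(3).tolist())
a=p["pixels"][170:320,120:345][...,::-1];a=cv2.resize(a,None,fx=3.5,fy=3.5,interpolation=cv2.INTER_CUBIC);cv2.imwrite("pics/s3c.png",a)
go(.493,.076,.070,89.5)
E
```

```text
time: 5.4
eef_pos: [0.4941, -0.0723, 0.069]
tcp_rot: [-2.235, -2.205, 0.003]
force: [0.1, 0.6, -2.2]
grip_width: 0.0233
grip_force: 59.0
rod 187 [[0.487, -0.019, 0.089], [0.489, -0.017, 0.088], [0.491, -0.015, 0.083], [0.492, -0.006, 0.09], [0.496, 0.004, 0.087], [0.495, 0.013, 0.084], [0.495, 0.023, 0.088], [0.497, 0.031, 0.083], [0.499, 0.042, 0.086], [0.497, 0.052, 0.081], [0.503, 0.061, 0.084], [0.495, 0.071, 0.088], [0.495, 0.08, 0.088], [0.498, 0.088, 0.085], [0.502, 0.098, 0.086], [0.495, 0.11, 0.087], [0.499, 0.118, 0.059], [0.494, 0.12, 0.061], [0.5, 0.123, 0.08]]
wrod 2991 [1.6173329e-02 9.9986923e-01 4.9614786e+02 2.1627846e+01] [[0.5, 0.0, 0.083], [0.498, 0.002, 0.086], [0.493, 0.004, 0.085], [0.493, 0.006, 0.084], [0.499, 0.009, 0.084], [0.494, 0.011, 0.086], [0.497, 0.013, 0.087], [0.493, 0.015, 0.086], [0.499, 0.017, 0.085], [0.496, 0.02, 0.087], [0.495, 0.022, 0.088], [0.493, 0.024, 0.085], [0.498, 0.026, 0.086], [0.493, 0.028, 0.084], [0.499, 0.031, 0.085], [0.494, 0.033, 0.085], [0.496, 0.035, 0.086], [0.494, 0.037, 0.086], [0.497, 0.039, 0.085], [0.494, 0.042, 0.086]]
t 5.5 pos [ 0.4948 -0.0726  0.0701] yaw 89.17 F [ 0.6 -0.1 -1.2] w 0.0238 row d [ 1.486e+01 -4.000e-01  1.000e-02] r [-0.001  0.    -0.006]
```

View pics/s3c.png

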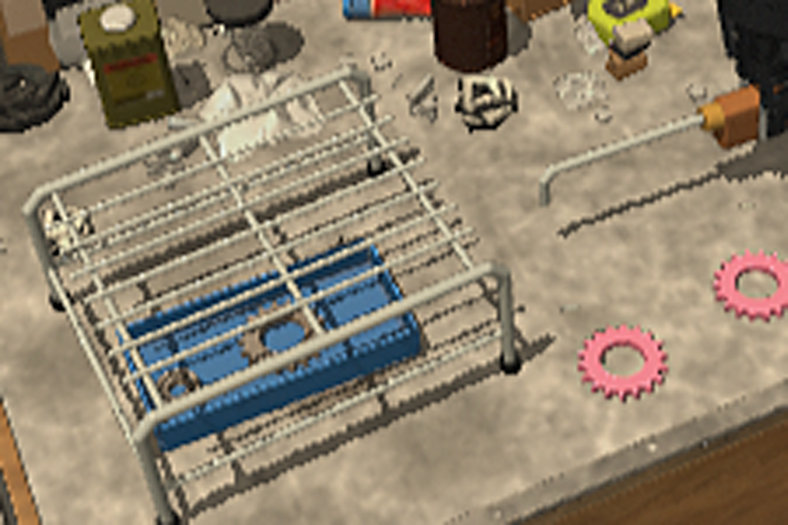

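View pics/w3.png

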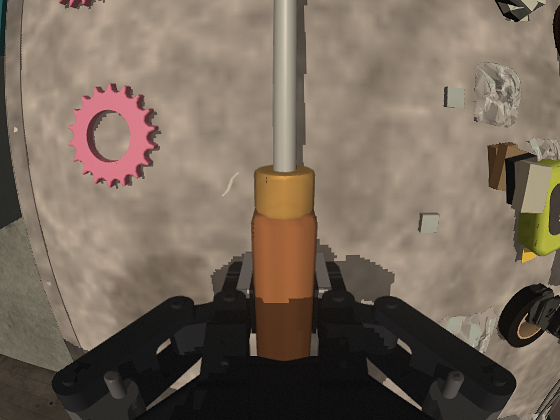

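The scene crop shows the hook held level. Its tip, at crop (545,200), is outside the mouth and in line with the tray. The wrist view shows the rod straight ahead, with a little debris at (430,222) and (455,97). I'll check that debris against the drag corridor, then insert.

```bash
python3 - <<'E'
from h import *
p=arm.read_camera("wrist");W=wcloud(p)
for v,u in((222,430),(97,455),(183,225),(185,118)): print((u,v),np.nanmedian(W[v-2:v+3,u-2:u+3].reshape(-1,3),0).round(3))
C=np.load("scene0.npy");x,y,z=C[...,0],C[...,1],C[...,2]
m=(z>.012)&(z<.1)&(x>.425)&(x<.58)&(y>-.12)&(y<.18);print(m.sum(),C[m][::10].round(3).tolist())
E
python3 -m inch '[[0,3,-0.1,0,0,0,0],[0,6,-0.2,0,0,0,0],[0,9,-0.2,0,0,0,0],[0,12,-0.3,0,0,0,0],[0,15,-0.3,0,0,0,0]]' && python3 -m inch '[[0,0,0,0,0,0,0],[0,0,0,0,0,0,0]]' && python3 - <<'E'
from h import *
p=arm.read_camera("scene");save(p,"s4.png");C=cloud(p)
a=p["pixels"][190:320,130:330][...,::-1];cv2.imwrite("pics/s4c.png",cv2.resize(a,None,fx=4,fy=4,interpolation=cv2.INTER_CUBIC))
go(.493,.077,.032,89.5)
E
```

```text
(430, 222) [ 0.594 -0.067  0.004]
(455, 97) [0.604 0.017 0.004]
(225, 183) [ 0.458 -0.04  -0.001]
(118, 185) [ 0.382 -0.039 -0.001]
0 []
time: 6.05
eef_pos: [0.4944, 0.0786, 0.0709]
tcp_rot: [2.237, 2.205, 0.001]
force: [-0.3, -0.5, -2.0]
grip_width: 0.0232
grip_force: 59.0
time: 6.25
eef_pos: [0.4944, 0.0781, 0.0708]
tcp_rot: [2.235, 2.207, 0.001]
force: [-0.0, 0.0, -2.7]
grip_width: 0.0236
grip_force: 59.0
t 6.3 pos [0.4943 0.0767 0.0706] yaw 89.16 F [ 0.4 -0.2 -1.8] w 0.0234 row d [ 0.03 -0.13  3.86] r [ 0.     0.001 -0.006]
```

View pics/s4c.png

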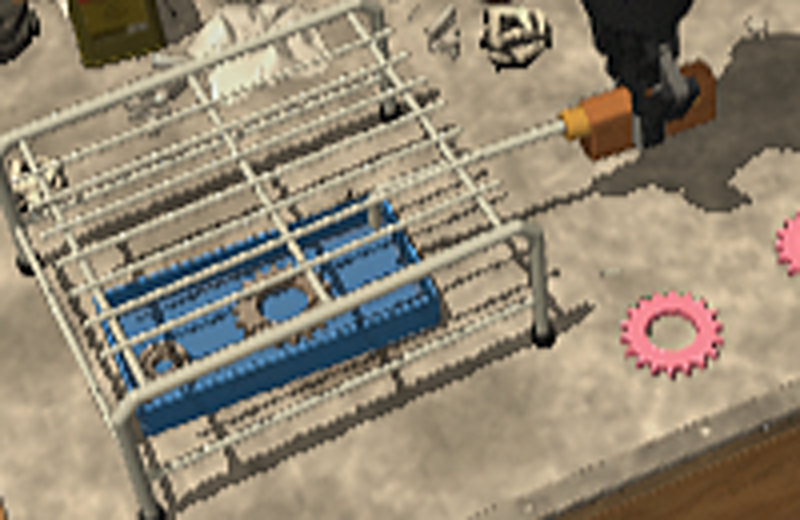

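The crop shows the tip hanging over the tray at about (378,215). Lowered, it will land near (378,255), inside the tray and about 20 mm behind the rim's middle at (410,250). Now I lower it.

```bash
python3 -m inch '[[0,0,-0.1,0.8,0,0,0],[0,0,-0.1,1.6,0,0,0],[0,0,-0.1,2.4,0,0,0],[0,0,-0.1,3.2,0,0,0],[0,0,-0.1,3.9,0,0,0]]' && python3 -m inch '[[0,0,0,0,0,0,0],[0,0,0,0,0,0,0]]' && python3 -m inch '[[0,-0.4,0,0,0,0,0],[0,-0.8,0,0,0,0,0],[0,-1.2,0,0,0,0,0],[0,-1.6,0,0,0,0,0],[0,-2,0,0,0,0,0]]' && python3 -m inch '[[0,-0.4,0,0,0,0,0],[0,-0.8,0,0,0,0,0],[0,-1.2,0,0,0,0,0],[0,-1.6,0,0,0,0,0],[0,-2,0,0,0,0,0]]' && python3 - <<'E'
from fit import *
p=arm.read_camera("scene");save(p,"s5.png");x,f=fit([p],[(145,290,205,310)],[.494,.33,1.55]);print(x.round(4),np.degrees(x[2]),f)
a=p["pixels"][190:320,130:330][...,::-1];cv2.imwrite("pics/s5c.png",cv2.resize(a,None,fx=4,fy=4,interpolation=cv2.INTER_CUBIC))
go(.493,-.2,.032,89.5)
E
```

```text
time: 6.8
eef_pos: [0.4931, 0.0773, 0.0303]
tcp_rot: [-2.237, -2.205, 0.001]
force: [-0.1, 0.4, -2.2]
grip_width: 0.0234
grip_force: 59.0
time: 7.0
eef_pos: [0.4932, 0.0775, 0.031]
tcp_rot: [-2.237, -2.206, 0.001]
force: [-0.4, 0.2, -1.6]
grip_width: 0.0234
grip_force: 59.0
time: 7.5
eef_pos: [0.4932, 0.0579, 0.0314]
tcp_rot: [-2.236, -2.206, -0.002]
force: [-0.2, 2.2, -2.3]
grip_width: 0.0236
grip_force: 59.0
time: 8.0
eef_pos: [0.4928, 0.0373, 0.0313]
tcp_rot: [-2.237, -2.206, -0.0]
force: [-0.1, 3.0, -1.7]
grip_width: 0.0238
grip_force: 59.0
[0.4968 0.3238 1.5469] 88.63338923370118 0.09693601723404548
t 8.05 pos [0.4927 0.0363 0.0313] yaw 89.14 F [-0.4  1.3 -1.4] w 0.0234 row d [-23.62   0.39  -0.05] r [-0.     0.001 -0.006]
```

View pics/s5c.png

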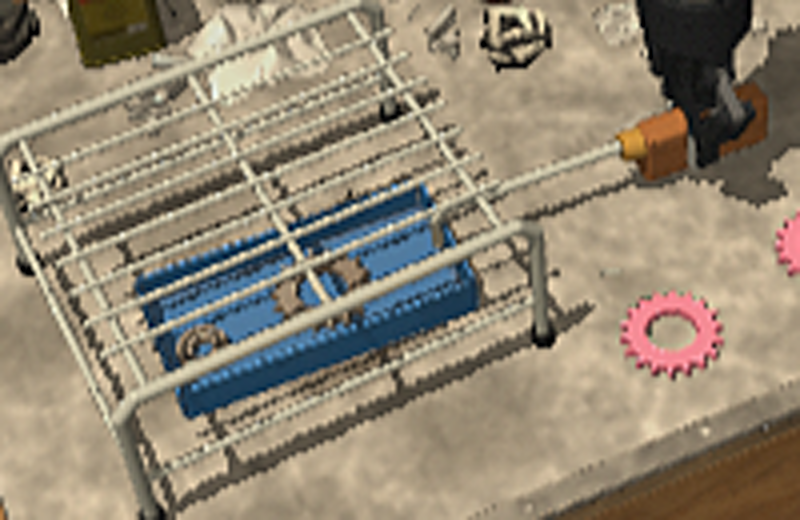

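The tray has followed the hook by about 27 mm, with both parts still in it. I'll keep dragging smoothly, 26 cm more.

```bash
python3 -m inch '[[0,-0.5,0,0,0,0,0],[0,-1,0,0,0,0,0],[0,-1.6,0,0,0,0,0],[0,-2.2,0,0,0,0,0],[0,-2.9,0,0,0,0,0]]' && python3 -m inch '[[0,-0.7,0,0,0,0,0],[0,-1.4,0,0,0,0,0],[0,-2.1,0,0,0,0,0],[0,-2.8,0,0,0,0,0],[0,-3.5,0,0,0,0,0]]' && python3 -m inch '[[0,-0.7,0,0,0,0,0],[0,-1.4,0,0,0,0,0],[0,-2.1,0,0,0,0,0],[0,-2.8,0,0,0,0,0],[0,-3.5,0,0,0,0,0]]' && python3 -m inch '[[0,-0.7,0,0,0,0,0],[0,-1.4,0,0,0,0,0],[0,-2.1,0,0,0,0,0],[0,-2.8,0,0,0,0,0],[0,-3.5,0,0,0,0,0]]' && python3 - <<'E'
from fit import *
p=arm.read_camera("scene");save(p,"s6.png");x,f=fit([p],[(145,370,190,330)],[.494,.19,1.55]);print(x.round(4),np.degrees(x[2]),f)
go(.493,-.224,.032,89.5)
E
```

```text
time: 8.55
eef_pos: [0.4923, 0.0079, 0.0313]
tcp_rot: [2.237, 2.206, -0.0]
force: [-0.2, 1.8, -2.3]
grip_width: 0.0234
grip_force: 59.0
time: 9.05
eef_pos: [0.4918, -0.0272, 0.0313]
tcp_rot: [2.237, 2.206, -0.0]
force: [0.5, 1.9, -2.0]
grip_width: 0.0235
grip_force: 59.0
time: 9.55
eef_pos: [0.4913, -0.0621, 0.0313]
tcp_rot: [-2.237, -2.206, 0.0]
force: [-0.6, 3.6, -2.2]
grip_width: 0.0232
grip_force: 59.0
time: 10.05
eef_pos: [0.4908, -0.0971, 0.0313]
tcp_rot: [-2.237, -2.206, 0.0]
force: [0.6, 2.3, -2.2]
grip_width: 0.0233
grip_force: 59.0
[0.4979 0.1883 1.5416] 88.32528288188198 0.1090468163132523
t 10.1 pos [ 0.4905 -0.0989  0.0313] yaw 89.08 F [ 0.2  0.5 -0.3] w 0.0234 row d [-12.5    0.45  -0.05] r [-0.001  0.002 -0.007]
```

```bash
python3 -m inch '[[0,-0.6,0,0,0,0,0],[0,-1.3,0,0,0,0,0],[0,-2,0,0,0,0,0],[0,-2.7,0,0,0,0,0],[0,-3.4,0,0,0,0,0]]' && python3 -m inch '[[0,-0.7,0,0,0,0,0],[0,-1.4,0,0,0,0,0],[0,-2.1,0,0,0,0,0],[0,-2.8,0,0,0,0,0],[0,-3.5,0,0,0,0,0]]' && python3 -m inch '[[0,-0.7,0,0,0,0,0],[0,-1.4,0,0,0,0,0],[0,-2.1,0,0,0,0,0],[0,-2.8,0,0,0,0,0],[0,-3.4,0,0,0,0,0]]' && python3 -m inch '[[0,-0.7,0,0,0,0,0],[0,-1.3,0,0,0,0,0],[0,-1.8,0,0,0,0,0],[0,-2.2,0,0,0,0,0],[0,-2.5,0,0,0,0,0]]' && python3 -m inch '[[0,0,0,0,0,0,0],[0,0,0,0,0,0,0]]' && python3 - <<'E'
from fit import *
p=arm.read_camera("scene");save(p,"s7.png");x,f=fit([p],[(145,420,170,340)],[.498,.06,1.54]);print(x.round(4),np.degrees(x[2]),f,world(x)[:,:2].round(3).tolist())
a=p["pixels"][150:325,130:400][...,::-1];cv2.imwrite("pics/s7c.png",cv2.resize(a,None,fx=2.96,fy=2.96,interpolation=cv2.INTER_CUBIC))
go(.493,-.2,.1,89.5)
E
```

```text
time: 10.6
eef_pos: [0.4903, -0.1311, 0.0313]
tcp_rot: [2.237, 2.206, -0.0]
force: [-1.5, 1.8, -1.3]
grip_width: 0.0233
grip_force: 59.0
time: 11.1
eef_pos: [0.4898, -0.1661, 0.0313]
tcp_rot: [-2.237, -2.206, 0.0]
force: [0.3, 2.6, -2.7]
grip_width: 0.0232
grip_force: 59.0
time: 11.6
eef_pos: [0.4893, -0.2002, 0.0313]
tcp_rot: [2.237, 2.205, -0.0]
force: [0.7, 2.6, -2.0]
grip_width: 0.0238
grip_force: 59.0
time: 12.1
eef_pos: [0.489, -0.2248, 0.0313]
tcp_rot: [2.237, 2.206, -0.0]
force: [0.5, 2.4, -1.2]
grip_width: 0.0234
grip_force: 59.0
time: 12.3
eef_pos: [0.489, -0.2252, 0.0314]
tcp_rot: [2.237, 2.205, -0.001]
force: [-0.3, 0.3, -0.4]
grip_width: 0.023
grip_force: 59.0
[0.4977 0.06   1.5334] 87.85634695551015 0.12355423181931001 [[0.545, -0.043], [0.545, -0.043], [0.442, -0.04], [0.442, -0.04], [0.553, 0.159], [0.553, 0.159], [0.45, 0.163], [0.45, 0.163]]
t 12.35 pos [ 0.4891 -0.225   0.0314] yaw 89.17 F [ 0.1  0.2 -1.7] w 0.0233 row d [ 2.5   0.36 -6.86] r [ 0.     0.001 -0.006]
```

View pics/s7c.png

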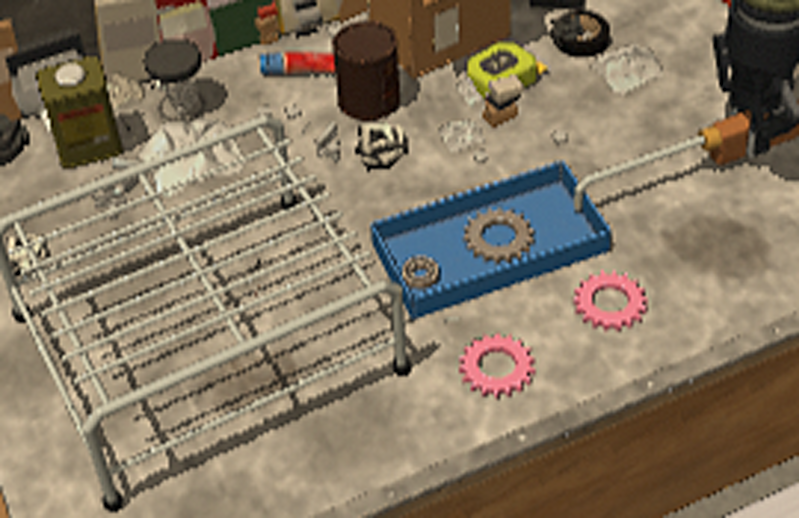

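The crop shows the tray fully out at (490,235), with the sprocket and bearing still in it and the hook at its near rim. The far edge is at y≈0.163 against the rack's legs at about 0.19, so it is clear by roughly 25 mm. Next: ease forward, lift, back away and set the hook down.

```bash
python3 -m inch '[[0,0.4,0,0,0,0,0],[0,0.9,0,0,0,0,0],[0,0.9,0,-1,0,0,0],[0,0.9,0,-2.5,0,0,0],[0,0.9,0,-4.5,0,0,0]]' && python3 -m inch '[[0,0,0,-1,0,0,0],[0,-1,0,-2,0,0,0],[0,-4,0,-2,0,0,0],[0,-8,0,-2,0,0,0],[0,-12.5,0,-2,0,0,0]]' && python3 -m inch '[[0,0,0,0,0,0,0],[0,0,0,0,0,0,0]]' && python3 -c "
from h import *
go(.489,-.342,.0232,89)"
```

```text
time: 12.85
eef_pos: [0.4888, -0.215, 0.0769]
tcp_rot: [-2.235, -2.206, 0.001]
force: [0.9, -0.6, -2.6]
grip_width: 0.0233
grip_force: 59.0
time: 13.35
eef_pos: [0.4878, -0.3405, 0.0969]
tcp_rot: [-2.234, -2.209, -0.001]
force: [1.1, 0.5, -0.8]
grip_width: 0.0235
grip_force: 59.1
time: 13.55
eef_pos: [0.4865, -0.342, 0.0962]
tcp_rot: [2.241, 2.202, -0.001]
force: [0.0, 1.5, -1.9]
grip_width: 0.0232
grip_force: 59.1
t 13.55 pos [ 0.4865 -0.342   0.0962] yaw 89.0 F [ 0.   1.5 -1.9] w 0.0232 row d [0.   0.25 7.3 ] r [-0.  0. -0.]
```

```bash
python3 -m inch '[[0,0,0,1.5,0,0,0],[0,0,0,3,0,0,0],[0,0,0,4.5,0,0,0],[0,0,0,5.7,0,0,0],[0,0,0,6.5,0,0,0]]' && python3 -m inch '[[0,0,0,0.2,0,0,0],[0,0,0,0.4,0,0,0],[0,0,0,0.6,0,0,0],[0,0,0,0.7,0,0,0],[0,0,0,0.75,0,0,0]]' && python3 -c "
from h import *
go(.489,-.342,.0228,89)"
```

```text
time: 14.05
eef_pos: [0.4869, -0.3395, 0.0294]
tcp_rot: [-2.234, -2.206, 0.001]
force: [0.5, 0.9, -0.8]
grip_width: 0.0233
grip_force: 59.1
time: 14.55
eef_pos: [0.4876, -0.3407, 0.0241]
tcp_rot: [2.237, 2.205, 0.0]
force: [0.9, -0.2, -1.4]
grip_width: 0.0234
grip_force: 59.1
t 14.55 pos [ 0.4876 -0.3407  0.0241] yaw 89.19 F [ 0.9 -0.2 -1.4] w 0.0234 row d [-0.13  0.14  0.13] r [0.001 0.    0.003]
```

```bash
python3 -m inch '[[0,0,0,0.04,0,0,0],[0,0,0,0.08,0,0,0],[0,0,0,0.12,0,0,0],[0,0,0,0.12,0,0,0],[0,0,0,0.12,0,0,0]]'
```

```text
time: 15.05
eef_pos: [0.4875, -0.3405, 0.0228]
tcp_rot: [2.237, 2.206, -0.0]
force: [-0.1, -0.2, 1.2]
grip_width: 0.0233
grip_force: 59.5
```

Contact with the bench is felt (Fz went from -1.5 to +1.2). Open, back off and look.

```bash
python3 -m inch '[[0.4,0,0,0,0,0,0],[0.6,0,0,0,0,0,0],[0.8,0,0,0,0,0,0],[1,0,0,0,0,0,0],[1,0,0,0,0,0,0]]' && python3 -m inch '[[1,0,0,-1,0,0,0],[1,0,0,-3,0,0,0],[1,0,0,-6,0,0,0],[1,0,0,-10,0,0,0],[1,0,0,-14,0,0,0]]' && python3 -m inch '[[1,0,0,-2,0,0,0],[1,0,0,-2,0,0,0],[1,0,0,-2,0,0,0]]' && python3 - <<'E'
from h import *
p=arm.read_camera("scene");save(p,"s8.png");C=cloud(p)
x,y,z=C[...,0],C[...,1],C[...,2]
m=(z>.025)&(z<.06)&(x>.45)&(x<.53)&(y>-.42)&(y<-.06);P=C[m];print("hook",len(P),P.min(0).round(3),P.max(0).round(3),P[P[:,1].argsort()][::30].round(3).tolist())
a=p["pixels"][130:325,130:450][...,::-1];cv2.imwrite("pics/s8c.png",cv2.resize(a,None,fx=2.5,fy=2.5,interpolation=cv2.INTER_CUBIC))
go(.489,-.342,.2,89)
E
```

```text
time: 15.55
eef_pos: [0.4875, -0.3405, 0.0226]
tcp_rot: [2.237, 2.206, 0.0]
force: [-0.1, 0.1, 0.5]
grip_width: 0.0854
grip_force: 0.0
time: 16.05
eef_pos: [0.4871, -0.3402, 0.1645]
tcp_rot: [-2.236, -2.206, 0.0]
force: [-0.5, -0.6, 1.1]
grip_width: 0.0854
grip_force: 0.0
time: 16.35
eef_pos: [0.4872, -0.3406, 0.183]
tcp_rot: [2.237, 2.205, -0.0]
force: [-1.3, 0.2, -1.7]
grip_width: 0.0853
grip_force: 0.0
hook 440 [ 0.474 -0.393  0.025] [ 0.503 -0.145  0.053] [[0.479, -0.393, 0.032], [0.477, -0.38, 0.031], [0.482, -0.37, 0.044], [0.484, -0.36, 0.046], [0.48, -0.349, 0.05], [0.479, -0.339, 0.039], [0.477, -0.328, 0.037], [0.477, -0.319, 0.045], [0.479, -0.308, 0.036], [0.489, -0.298, 0.048], [0.481, -0.286, 0.043], [0.491, -0.266, 0.039], [0.489, -0.229, 0.041], [0.491, -0.192, 0.043], [0.491, -0.158, 0.042]]
t 16.4 pos [ 0.4867 -0.3403  0.1821] yaw 89.2 F [-0.5 -0.1 -0.3] w 0.0853 row d [-0.16  0.23 -1.79] r [-0.001 -0.     0.003]
```

View pics/s8c.png

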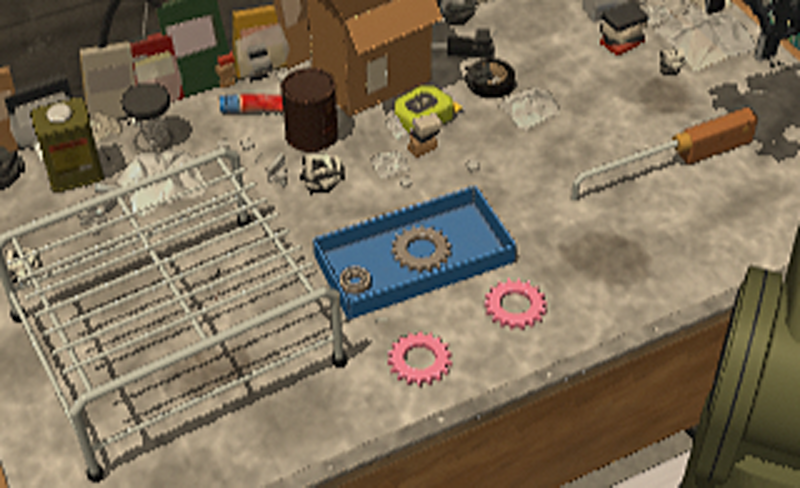

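The crop shows the hook standing on the bench, handle at (715,135) and tip at (575,190), well away from the tray at (415,250). The tray is clear of the rack with both parts in it, and nothing else has moved, so I hand in.

```bash
python3 -c "
from rig import arm
print(arm.job_done())"
```

```text
the job is handed in; nothing more can be done
None
```

I dragged the tray out with the hook until it was about 25 mm clear of the rack, with the sprocket and bearing still in it. The hook is back down on the bench about 10 cm from the tray, and I handed the job in at about 16 s.

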